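# Start a copy on the desk printer

## Task

Start a copy on the desk printer, using only the closed fingers and gripping or lifting nothing: first push the part-open scanner lid fully shut without slamming it, then press the blue-marked end of the white power rocker all the way down so that it stays on, and last press the green button all the way down and let it come up again. Do not open the lid further, do not press the green button before the lid is shut and the power is on, leave the yellow and red buttons alone, and leave the other things on the desk and the eraser on the printer where they are.

Things in the scene. Friction and masses are not known exactly. Their poses are not given: they have to be found in the camera images.
- printer: fixed dark blue-grey printer, 300 mm deep (x), 400 mm wide (y); origin: centre of its underside; x to its back, y to its left seen from the robot. The front 80 mm of its top (x -150 to -70 mm) is a flat grey control deck 130 mm above the desk, with the rocker at y = +150 mm and three buttons around y = 0, all at x = -111 mm; behind lie the scanner glass and its lid
- lid (a joint): angle of the scanner lid, rad: 0 shut (hard stop), grows as it opens (starts 0.2 to 0.45). Hinged along its far (+x) edge; stays where it is left; about 2 to 5 N down on its front part pushes it shut. A slab 218 mm from hinge axis to front edge, 396 mm wide, 22 mm thick; shut, its top is 163 mm above the desk
- lid_press (a point): a point on the lid's top face, in the middle of its width, 170 mm from the hinge axis and 48 mm behind the front edge; moves with the lid
- lid_hinge (a point): point on the lid's hinge axis at mid-width (printer x = +150 mm, 141 mm above the desk, level with the lid's underside); the axis runs along the printer's y
- rocker (a joint): angle of the white power rocker, rad: 0 off (marked end up), 0.4 on (marked end fully down, hard stop); about 3 N on the marked end turns it and it stays where it is left. A paddle 28 mm (x) x 60 mm (y) x 8 mm pivoting at its middle, 14 mm above the deck
- rocker_on (a point): centre of the blue-marked end of the power rocker, on its top face, 22 mm from the pivot towards the printer's left (+y) end; about 152 mm above the desk when off, sinking about 9 mm when on; moves with the rocker
- green (a joint): green (start copy) push button on the control deck, 28 mm wide; the one to press. Sprung: fully down takes about 5 N, and it comes up again by itself. Value: 0 up, 0.006 m fully down; press it all the way. The three buttons stand in a row 65 mm apart, in an order that varies.
- green_top (a point): centre of the top face of the green button, 148 mm above the desk when up (18 mm above the deck, 6 mm above its black collar, 44 mm wide); moves with it
- yellow (a joint): yellow push button on the control deck, 28 mm wide; not to be pressed. Sprung: fully down takes about 5 N, and it comes up again by itself. Value: 0 up, 0.006 m fully down; leave it at 0. The three buttons stand in a row 65 mm apart, in an order that varies.
- yellow_top (a point): centre of the top face of the yellow button, 148 mm above the desk when up
- red (a joint): red push button on the control deck, 28 mm wide; not to be pressed. Sprung: fully down takes about 5 N, and it comes up again by itself. Value: 0 up, 0.006 m fully down; leave it at 0. The three buttons stand in a row 65 mm apart, in an order that varies.
- red_top (a point): centre of the top face of the red button, 148 mm above the desk when up
- eraser: small white eraser, 22 x 45 x 13 mm, lying loose on the printer's control deck near its right (-y) end; bystander; origin at the centre of its underside
- mug: blue mug, 80 mm wide, 90 mm high, beside the printer on its left; bystander; origin at the centre of its underside
- pencup: dark pen cup, 76 mm wide, pens up to 150 mm high, beside the printer on its right; bystander; origin at the centre of its underside
- stapler: red and black stapler, 125 x 34 x 45 mm; bystander; origin at the centre of its underside
- phone: black phone, 72 x 148 x 9 mm, flat on the desk in front of the printer; bystander; origin at the centre of its underside
- gluestick: yellow glue stick standing upright, 27 mm wide, 88 mm high; bystander; origin at the centre of its underside
- tape: tape dispenser, 115 x 50 x 60 mm; bystander; origin at the centre of its underside

How it is judged:
On the way, in this order (a step that is already met when the one before it is completed fails the run):
1. the scanner lid is fully shut (within 0.03 rad) (value of joint lid below 0.03 rad), for 0.1 s.
2. the power rocker is pressed on (beyond 0.3 of 0.4 rad) (value of joint rocker above 0.3 rad), for 0.1 s.
3. the green button is pressed down (beyond 4 of 6 mm) (value of joint green above 0.004 m), for 0.05 s.
At the end, for the whole second after the job is handed in: lid shut (below 0.03 rad), rocker on (above 0.3 rad), all three buttons up again (below 1.5 mm), every loose thing within 15 mm of where it stood (value of joint lid below 0.03 rad and value of joint rocker above 0.3 rad and value of joint each of green, yellow, red below 0.0015 m and distance of each of eraser, mug, pencup, stapler, phone, gluestick, tape from where it was at the start of the episode below 0.015 m); the robot touches nothing.
It fails at once if the lid is lifted further open (beyond 0.6 rad) (value of joint lid above 0.6 rad).
It fails at once if the lid is slammed (closing faster than 2 rad/s) (velocity of joint lid below -2 rad/s).
It fails at once if the green button is pressed while the lid is open or the power is off (value of joint green above 0.003 m and (value of joint lid above 0.04 rad or value of joint rocker below 0.28 rad)).
It fails at once if the yellow or the red button is pressed (value of joint any of yellow, red above 0.003 m).
It fails at once if a loose thing is moved by more than 20 mm, lifted or tipped (distance of any of eraser, mug, pencup, stapler, phone, gluestick, tape from where it was at the start of the episode above 0.02 m or angle between any of eraser, mug, pencup, stapler, phone, gluestick, tape's own z axis and vertical above 0.3 rad).
It also fails if it takes over 48 s, if anything falls off the work surface, if the arm or the gripper's body presses on something with over 40 N, if the wrist force passes 120 N, or if a joint passes its speed limit or range.

## Robot

A 6-joint arm with a two-finger parallel gripper is mounted at the origin on the work surface. World frame = base frame: x ahead of the robot, y to its left, z up, the work surface at z = 0. Lengths are in m, angles in rad, forces in N, time in s.
With the tool pointing down it reaches from about 0.3 to 0.775 m from the base axis. Payload 14.6 kg.
Tool frame: the origin (TCP) lies at the centre of the arm's flange, where the gripper is bolted on; the fingertips stand 199 mm ahead of it and the grasp point (between the pads) lies 180 mm ahead of it; z points along the fingers, y is the line along which they close (so a half turn about z gives the same grasp; the last joint's range is limited). The gripper opens to 94 mm and grips with 3 to 60 N. Pads are 16 mm wide; open, the fingers measure 119 mm over their backs; the gripper's body (75 mm by 177 mm) begins 78 mm behind the grasp point.
Start: joints at [1.107, 0.3, 1.521, -0, 1.321, -0.067], TCP at [0.213, 0.507, 0.405] pointing down, gripper open.
Joint ranges: [-3.03, 3.03], [-0.79, 2.21], [0.23, 2.52], [-1.04, 4.18], [0, 3.07], [-2.55, 2.55]. Speed limits (rad/s): [2.22, 2.22, 2.57, 3.14, 3.14, 3.14].

## Interface

Orientations are given as a unit quaternion [x, y, z, w].
In Python, from cell import bot gives the robot as it stands.
- The arm moves only by the shell command python3 -m inch 'ROWS' [OPENING] [FORCE]. ROWS is JSON, one flat list of numbers, 6 for each row, row after row: the shift along the tool's x, y, z in m, then the turn, a rotation vector about the tool's x, y, z in rad. In form: [x, y, z, wx, wy, wz, x, y, z, wx, wy, wz, ...]. A call has exactly 10 rows; each row shifts and turns the commanded pose from where the row before left it, along the tool's axes as they then stand; what a row does not reach is not made up. A row lasts 1/10 s, in which the tool goes at most 50 mm and 8.59 degrees, less where a joint would pass 70% of its speed; a pose out of reach is approached as far as the arm can. A call is refused whole if a number of a shift passes 0.05 or a number of a turn 0.15, either way. A call with a gripper value outside its range is refused whole. OPENING is the opening in per cent of the stroke, from 0 (shut) to 100 (fully open), set as the call begins (- or left out, the last holds). The fingers move at their own pace and stop on an object; FORCE is the grip in N (left out, the last holds). Time passes only in rows, so rows that do not move let the fingers close, or fill a call up. It gives the time, the measured TCP pose, the force, the opening and the grip force at its end, in the units of the state.
- bot.sense(): the state, without advancing time (a new reading comes with each control period).
- bot.snapshot(name): name is "scene" or "top" or "wrist"; returns the picture (480x640x3 uint8, red, green, blue); there is no depth.
- bot.camera_model(name): a dict with "K" (3x3 intrinsics, pixels), "R" (3x3) and "t" (3): a world point X has camera coordinates R X + t; the wrist camera has in their place "mount" (4x4, takes a point from camera to tool coordinates, whose origin is the TCP and whose axes are the flange's). Camera axes: x right, y down, z forward; pixel columns grow to the right and rows downward; lengths in m; the calibration is good to about 2 mm. A picture is of the moment at which its call begins: read the wrist's pose just before it. camera_model takes no time and is no camera call.
- bot.hand_in(): hands the job in; it is judged then, once.
The state is a dict: "clock": time; "joint_pos": joint angles; "joint_velocities": joint speeds; "effort": joint torques, N m; "ee_pos": TCP position; "eef_rot": TCP orientation; "wrist_force": force on the tool from outside, world axes, zero at the start; "ft_torque": the same for the moment, N m; "opening": opening from 0.0 (shut) to 1.0 (fully open); "finger_force": force on a finger pad.
Only numpy, scipy, OpenCV 4.12 (cv2) and the standard library are available. Lean on these libraries where they do the work, as an engineer would, in place of code of your own. Each camera call takes 0.05 s, during which the arm holds its last target. There are 200 camera calls.

## Working session

There is one attempt and no reset: what is moved stays moved. The work goes in short steps, Python scripts to look and compute and a shell command to move; the robot and the scene stay as the last step left them, time stands still between calls to the robot, and variables do not carry over. Pictures are saved under pics/ and viewed, at most 10 in all, crops included, and the job is handed in when it is done.

```bash
mkdir -p pics; python3 - <<'E'
from cell import bot
import cv2,numpy as np
for n in ("scene","top"):
    im=bot.snapshot(n); cv2.imwrite(f"pics/{n}0.png",im[:,:,::-1])
    m=bot.camera_model(n); print(n,np.round(m["K"],1).tolist(),np.round(m["R"],4).tolist(),np.round(m["t"],4).tolist())
s=bot.sense();print(s["clock"],s["ee_pos"],s["eef_rot"],s["wrist_force"])
E
```

```text
scene [[442.5, 0.0, 323.6], [0.0, 442.5, 238.4], [0.0, 0.0, 1.0]] [[0.784, -0.6208, 0.0031], [-0.5118, -0.6491, -0.5628], [0.3514, 0.4396, -0.8266]] [-0.4723, 0.3357, 1.1312]
top [[447.1, 0.0, 325.6], [0.0, 447.1, 247.7], [0.0, 0.0, 1.0]] [[-0.0203, -0.9998, 0.0041], [-0.9941, 0.0198, -0.1066], [0.1065, -0.0062, -0.9943]] [0.0025, 0.6013, 1.1092]
0.1 [0.2125557  0.50723875 0.40414751] [ 1.97116571e-01  9.80379925e-01 -4.91719168e-04 -1.32329407e-04] [0.19657624 0.15156613 0.29676691]
```

View pics/scene0.png

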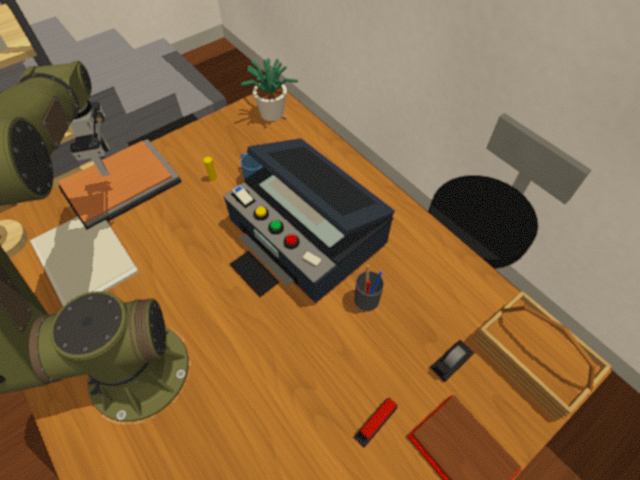

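View pics/top0.png

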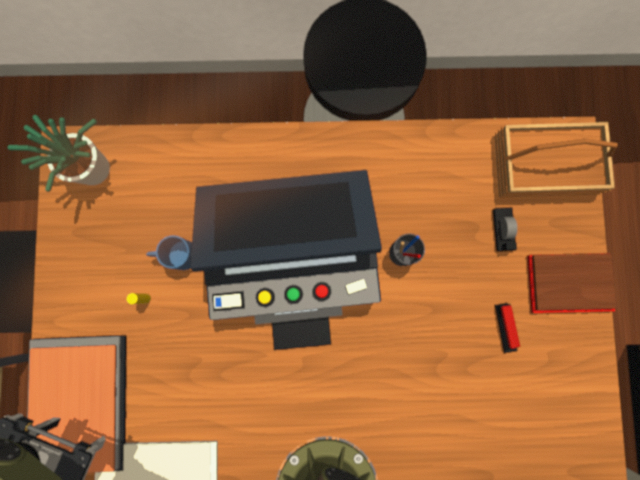

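The top picture shows the yellow button at about (265,297), green at (293,294), red at (322,291), the rocker around (228,301) with its blue end at (218,301), and the eraser at (356,286). The lid is part open behind them. I'll enlarge that area.

```bash
python3 - <<'E'
import cv2
im=cv2.imread("pics/top0.png")[160:330,185:390]
cv2.imwrite("pics/crop.png",cv2.resize(im,None,fx=3.5,fy=3.5,interpolation=cv2.INTER_CUBIC))
E
cat > h.py <<'E'
from cell import bot
import numpy as np
def px(n,u,v,z):
    m=bot.camera_model(n);K,R,t=[np.array(m[k]) for k in "KRt"]
    d=R.T@np.linalg.solve(K,[u,v,1.]);c=-R.T@t
    return c+d*(z-c[2])/d[2]
def proj(n,X):
    m=bot.camera_model(n);K,R,t=[np.array(m[k]) for k in "KRt"]
    p=K@(R@np.array(X)+t);return p[:2]/p[2]
E
python3 - <<'E'
from h import *
for n,u,v,z in (("yellow",265,297,.148),("green",293,294,.148),("red",322,291,.148),("rock",228,301,.146),("blue",218,301,.152)): print(n,px("top",u,v,z).round(4))
for n,u,v,z in (("yellow",261,212,.148),("green",276,226,.148),("red",291,240,.148)): print("scene",n,px("scene",u,v,z).round(4))
E
```

```text
yellow [0.4793 0.1305 0.148 ]
green [0.4848 0.067  0.148 ]
red [0.4902 0.0012 0.148 ]
rock [0.472  0.2145 0.146 ]
blue [0.4725 0.2358 0.152 ]
scene yellow [0.4784 0.1248 0.148 ]
scene green [0.4837 0.0595 0.148 ]
scene red [ 0.4887 -0.003   0.148 ]
```

View pics/crop.png

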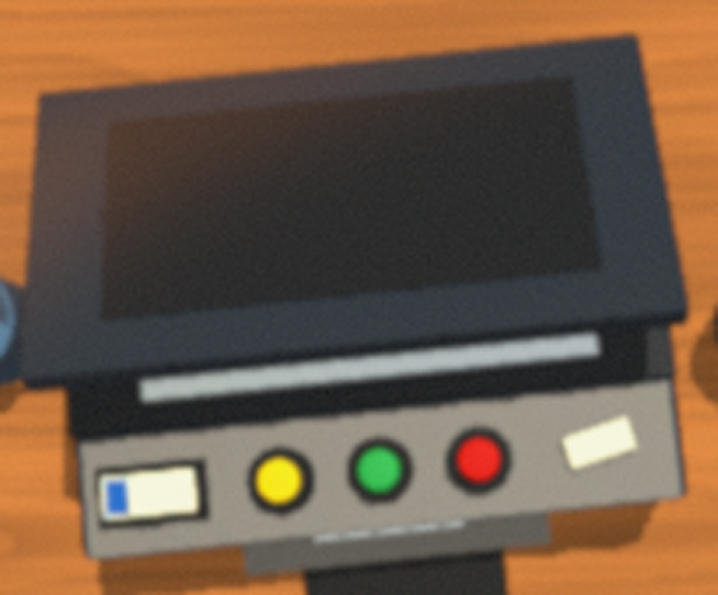

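The enlarged crop confirms the positions: yellow (264.7,297.1), green (293.6,294), red (321.9,291.4), blue end (218.4,302). The lid's front lower edge runs from (192,270) to (381,251). Next I'll fit the printer pose and lid angle.

```bash
cat >> h.py <<'E'
def P(o,psi,p):
    c,s=np.cos(psi),np.sin(psi);return np.array([o[0]+c*p[0]-s*p[1],o[1]+s*p[0]+c*p[1],p[2]])
E
python3 - <<'E'
from h import *
from scipy.optimize import least_squares
# printer points: buttons, blue end, deck front corners in crop coordinates
obs=[((264.7,297.1),(-.111,.065,.148)),((293.6,294),(-.111,0,.148)),((321.9,291.4),(-.111,-.065,.148)),((218.4,302),(-.111,.172,.152)),
((185+90/3.5,160+556/3.5),(-.15,.2,.13)),((185+685/3.5,160+494/3.5),(-.15,-.2,.13))]
sc=[((261,212),(-.111,.065,.148)),((276,226),(-.111,0,.148)),((291,240),(-.111,-.065,.148))]
for use in (0,1):
    f=lambda q:np.concatenate([proj("top",P(q[:2],q[2],p))-u for u,p in obs]+([proj("scene",P(q[:2],q[2],p))-u for u,p in sc] if use else []))
    r=least_squares(f,[.595,.074,.084]);print(r.x.round(4),r.fun.round(1))
q=r.x
for n,p in dict(green=(-.111,0,.148),blue=(-.111,.172,.152),press=(-.02,0,.163)).items(): print(n,P(q[:2],q[2],p).round(4))
e=[((192,269.5),.198),((381,251.5),-.198)]
def g(a):
    x=.15-.218*np.cos(a[0]);z=.141+.218*np.sin(a[0]); x2,z2=x+.022*np.sin(a[0]),z+.022*np.cos(a[0])
    return np.concatenate([proj("top",P(q[:2],q[2],(x,y,z)))-u for u,y in e])
r=least_squares(g,[.3]);print("lid",r.x,r.fun)
E
```

```text
[0.596  0.0746 0.0839] [ 0.5 -0.4  0.1 -0.3  0.4 -0.7 -0.8 -0.3 -1.7  1.1  1.6  0.5]
[0.5957 0.0735 0.0825] [ 0.9 -0.3  0.6 -0.1  0.8 -0.5 -0.4 -0.3 -1.4  1.1  2.   0.7 -0.5 -1.2
 -0.6 -1.4 -0.1 -1. ]
green [0.4851 0.0644 0.148 ]
blue [0.4709 0.2358 0.152 ]
press [0.5757 0.0719 0.163 ]
lid [0.49018158] [ 0.38139158  0.79550966  1.93904497 -0.73502462]
```

```bash
python3 -m inch '[0,0,-0.025,0,0,-0.12, 0,0,-0.025,0,0,-0.12, 0,0,-0.025,0,0,-0.12, 0,0,-0.025,0,0,-0.12, -0.027,-0.0386,0,0,0,0, -0.027,-0.0386,0,0,0,0, -0.027,-0.0386,0,0,0,0, -0.027,-0.0386,0,0,0,0, -0.027,-0.0386,0,0,0,0, -0.027,-0.0386,0,0,0,0]' 0 20
python3 -m inch '[-0.027,-0.0386,0,0,0,0, -0.027,-0.0386,0,0,0,0, -0.027,-0.0386,0,0,0,0, -0.027,-0.0386,0,0,0,0, -0.027,-0.0386,0,0,0,0, -0.027,-0.0386,0,0,0,0, 0,0,0,0,0,0, 0,0,0,0,0,0, 0,0,0,0,0,0, 0,0,0,0,0,0]'
python3 - <<'E'
from cell import bot
import cv2,numpy as np
s=bot.sense();im=bot.snapshot("wrist");cv2.imwrite("pics/w1.png",im[:,:,::-1])
m=bot.camera_model("wrist");print(np.round(m["K"],1).tolist(),np.round(m["mount"],4).tolist());print(s["ee_pos"],s["eef_rot"],s["wrist_force"])
E
```

```text
clock: 1.1
ee_pos: [0.3941, 0.2882, 0.5045]
eef_rot: [-0.042, 0.999, -0.0, -0.0]
wrist_force: [0.3, 1.1, -0.2]
opening: 0.187
finger_force: 0.0
clock: 2.1
ee_pos: [0.5733, 0.0736, 0.505]
eef_rot: [-0.042, 0.999, 0.0, 0.0]
wrist_force: [-0.1, -0.3, 0.5]
opening: 0.006
finger_force: 0.0
[[380.4, 0.0, 318.1], [0.0, 380.4, 239.3], [0.0, 0.0, 1.0]] [[-0.0002, -0.9698, -0.2437, 0.0703], [1.0, -0.0001, -0.0003, -0.0006], [0.0003, -0.2437, 0.9698, 0.0197], [0.0, 0.0, 0.0, 1.0]]
[0.57333182 0.0736468  0.50502174] [-4.23387116e-02  9.99103285e-01  4.38161479e-05  2.40146809e-04] [-0.07253904 -0.31618242  0.48066946]
```

View pics/w1.png

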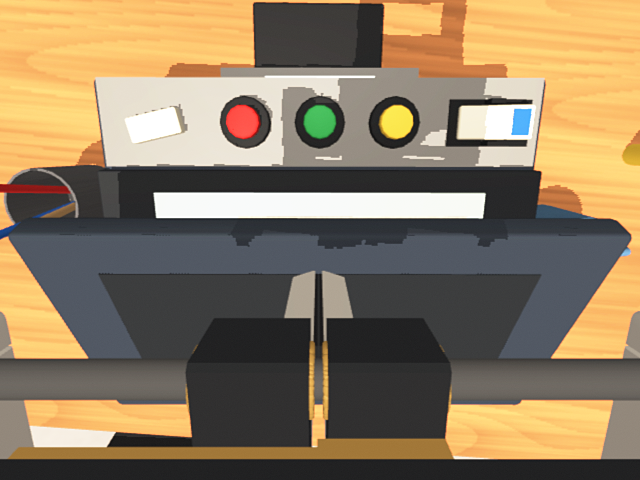

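The wrist picture shows green at (320,121), red (242,121), yellow (397,121), the blue end at (521,122), and the lid's front edge at row ~225 with the closed fingertips over the lid. I'll refine the positions from this.

```bash
cat >> h.py <<'E'
from scipy.spatial.transform import Rotation as Ro
def wr(pos,quat,u,v,z):
    m=bot.camera_model("wrist");T=np.array(m["mount"]);R=Ro.from_quat(quat).as_matrix()
    c=R@T[:3,3]+pos;d=R@T[:3,:3]@np.linalg.solve(np.array(m["K"]),[u,v,1.]);return c+d*(z-c[2])/d[2]
E
python3 - <<'E'
from h import *
s=bot.sense();p,q=s["ee_pos"],s["eef_rot"]
for n,u,v,z in (("g",320,121,.148),("r",242,121,.148),("y",397,121,.148),("b",521,122,.152)):
    print(n,wr(p,q,u,v,z).round(4), "tool dxy",(Ro.from_quat(q).as_matrix().T@(wr(p,q,u,v,z)-p)).round(4))
E
```

```text
g [0.4849 0.067  0.148 ] tool dxy [0.0889 0.0009 0.357 ]
r [0.4904 0.0011 0.148 ] tool dxy [ 0.089  -0.0653  0.357 ]
y [0.4793 0.132  0.148 ] tool dxy [0.0889 0.0662 0.357 ]
b [0.4717 0.2349 0.152 ] tool dxy [0.0879 0.1693 0.353 ]
```

```bash
python3 -m inch '[0,0,0.01,0,0,0, 0,0,0.01,0,0,0, 0,0,0.01,0,0,0, 0,0,0.01,0,0,0, 0,0,0.01,0,0,0, 0,0,0.008,0,0,0, 0,0,0.008,0,0,0, 0,0,0.008,0,0,0, 0,0,0.008,0,0,0, 0,0,0.008,0,0,0]'
python3 -m inch '[0,0,0.008,0,0,0, 0,0,0.008,0,0,0, 0,0,0.008,0,0,0, 0,0,0.007,0,0,0, 0,0,0.006,0,0,0, 0,0,0.006,0,0,0, 0,0,0.005,0,0,0, 0,0,0.003,0,0,0, 0,0,0,0,0,0, 0,0,0,0,0,0]'
```

```text
clock: 3.15
ee_pos: [0.5739, 0.0726, 0.4141]
eef_rot: [-0.042, 0.999, -0.0, 0.0]
wrist_force: [-1.0, 0.4, 3.0]
opening: 0.003
finger_force: 1.0
clock: 4.15
ee_pos: [0.574, 0.0726, 0.3637]
eef_rot: [-0.042, 0.999, 0.0, 0.0]
wrist_force: [-0.6, 0.7, -0.4]
opening: 0.004
finger_force: 0.0
```

```bash
python3 -m inch '[0,0,0.001,0,0,0, 0,0,0.001,0,0,0, 0,0,0.001,0,0,0, 0,0,0,0,0,0, 0,0,0,0,0,0, 0,0,0,0,0,0, 0,0,0,0,0,0, 0,0,0,0,0,0, 0,0,0,0,0,0, 0,0,0,0,0,0]'
```

```text
clock: 5.15
ee_pos: [0.5738, 0.0726, 0.3624]
eef_rot: [-0.042, 0.999, 0.0, 0.001]
wrist_force: [-5.8, -0.1, 14.4]
opening: 0.009
finger_force: 7.0
```

About 14 N with the tip at 163 mm means the lid is on its stop. Now I'll rise and move over the rocker.

```bash
python3 -m inch '[0,0,-0.02,0,0,0, 0,0,-0.02,0,0,0, 0.0176,0.0344,0,0,0,0, 0.0176,0.0344,0,0,0,0, 0.0176,0.0344,0,0,0,0, 0.0176,0.0344,0,0,0,0, 0.0176,0.0344,0,0,0,0, 0,0,0.01,0,0,0, 0,0,0.01,0,0,0, 0,0,0,0,0,0]'
python3 - <<'E'
from h import *
import cv2
s=bot.sense();im=bot.snapshot("wrist");cv2.imwrite("pics/w2.png",im[:,:,::-1]);im=bot.snapshot("scene")[110:310,190:430]
cv2.imwrite("pics/s2.png",cv2.resize(im[:,:,::-1],None,fx=3,fy=3,interpolation=cv2.INTER_CUBIC));print(s["ee_pos"])
E
```

```text
clock: 6.15
ee_pos: [0.4722, 0.236, 0.379]
eef_rot: [-0.041, 0.999, -0.001, -0.001]
wrist_force: [0.7, -0.1, -0.2]
opening: 0.005
finger_force: 0.0
[0.47222861 0.23598988 0.3790027 ]
```

View pics/s2.png

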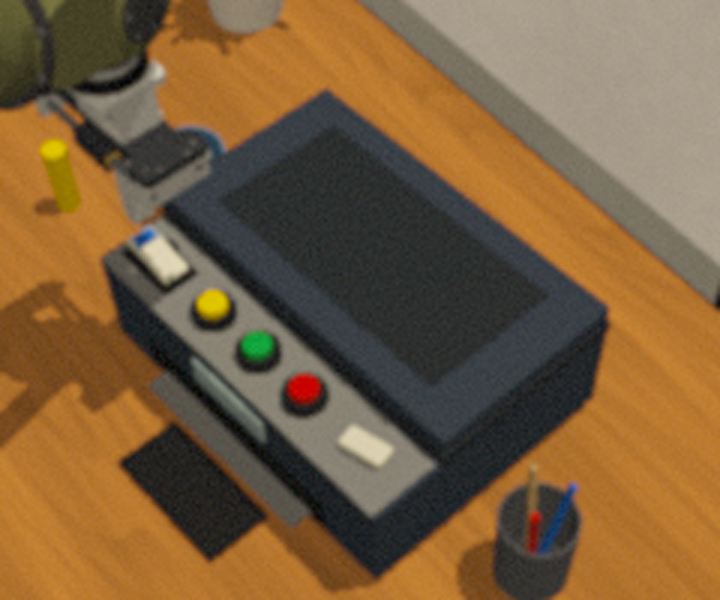

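View pics/w2.png

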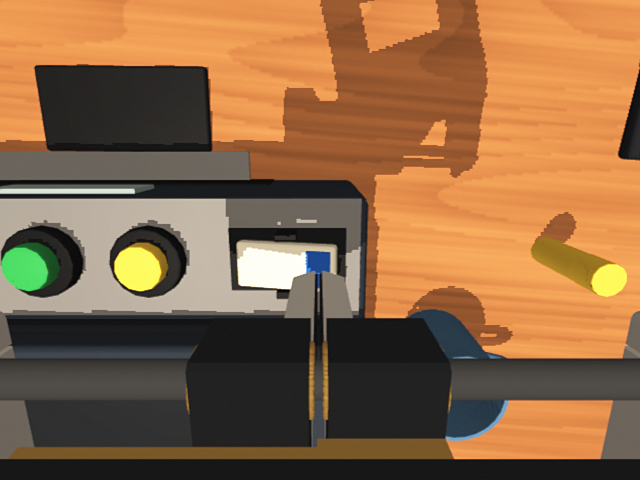

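The scene picture shows the lid lying flat and shut. In the wrist picture the fingertips sit over the blue end, around (318,264). Next I'll check the alignment and press.

```bash
python3 - <<'E'
from h import *
s=bot.sense();p,q=s["ee_pos"],s["eef_rot"]
print((Ro.from_quat(q).as_matrix().T@(wr(p,q,318,265,.152)-p)).round(4))
E
python3 -m inch '[0,0,0.008,0,0,0, 0,0,0.008,0,0,0, 0,0,0.006,0,0,0, 0,0,0.003,0,0,0, 0,0,0.003,0,0,0, 0,0,0.002,0,0,0, 0,0,0.002,0,0,0, 0,0,0.001,0,0,0, 0,0,0,0,0,0, 0,0,0,0,0,0]'
```

```text
[ 0.0026 -0.0008  0.2284]
clock: 7.25
ee_pos: [0.4719, 0.2367, 0.3477]
eef_rot: [-0.042, 0.999, -0.0, 0.0]
wrist_force: [0.7, 1.0, 1.1]
opening: 0.005
finger_force: 0.4
```

```bash
python3 -m inch '[0,0,0.001,0,0,0, 0,0,0.001,0,0,0, 0,0,0.001,0,0,0, 0,0,0.001,0,0,0, 0,0,0,0,0,0, 0,0,0,0,0,0, 0,0,0,0,0,0, 0,0,0,0,0,0, 0,0,0,0,0,0, 0,0,0,0,0,0]'
```

```text
clock: 8.25
ee_pos: [0.472, 0.2367, 0.3438]
eef_rot: [-0.042, 0.999, 0.0, 0.0]
wrist_force: [-0.7, 3.9, 5.1]
opening: 0.005
finger_force: 2.9
```

```bash
python3 -m inch '[0,0,0.001,0,0,0, 0,0,0.001,0,0,0, 0,0,0,0,0,0, 0,0,0,0,0,0, 0,0,0,0,0,0, 0,0,0,0,0,0, 0,0,0,0,0,0, 0,0,0,0,0,0, 0,0,0,0,0,0, 0,0,0,0,0,0]'
```

```text
clock: 9.25
ee_pos: [0.4719, 0.2368, 0.3433]
eef_rot: [-0.042, 0.999, 0.0, 0.001]
wrist_force: [-6.5, 1.4, 20.7]
opening: 0.004
finger_force: 10.3
```

20 N means the rocker is on its stop. Now I'll rise and go over the green button.

```bash
python3 -m inch '[0,0,-0.02,0,0,0, 0,0,-0.02,0,0,0, 0.0014,-0.0284,0,0,0,0, 0,-0.0284,0,0,0,0, 0,-0.0284,0,0,0,0, 0,-0.0284,0,0,0,0, 0,-0.0284,0,0,0,0, 0,-0.0284,0,0,0,0, 0,0,0,0,0,0, 0,0,0,0,0,0]'
python3 - <<'E'
from h import *
import cv2
s=bot.sense();im=bot.snapshot("wrist");cv2.imwrite("pics/w3.png",im[:,:,::-1]);print(s["ee_pos"])
E
```

```text
clock: 10.25
ee_pos: [0.4847, 0.0664, 0.3812]
eef_rot: [-0.041, 0.999, -0.0, -0.001]
wrist_force: [-0.9, -0.4, -0.1]
opening: 0.006
finger_force: 0.0
[0.48467644 0.06639253 0.3812331 ]
```

View pics/w3.png

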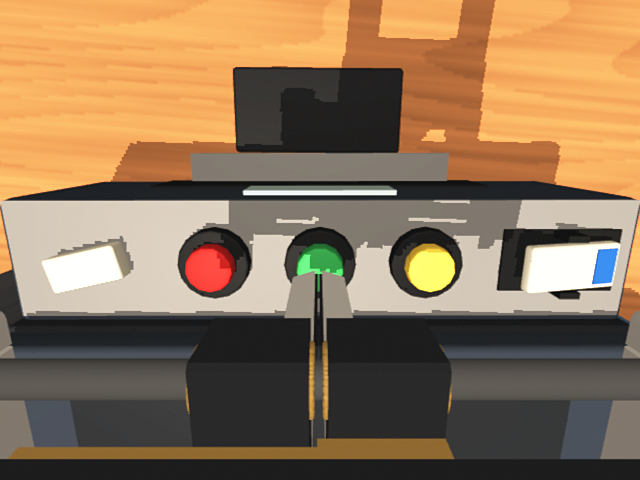

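The fingers are centred on green, at about (320,268) between red (210,268) and yellow (430,267). The rocker's blue end, at (605,267), is now down. Press green.

```bash
python3 -m inch '[0,0,0.01,0,0,0, 0,0,0.01,0,0,0, 0,0,0.008,0,0,0, 0,0,0.004,0,0,0, 0,0,0.002,0,0,0, 0,0,0.002,0,0,0, 0,0,0.002,0,0,0, 0,0,0.002,0,0,0, 0,0,0,0,0,0, 0,0,0,0,0,0]'
python3 -m inch '[0,0,0.001,0,0,0, 0,0,0.001,0,0,0, 0,0,0,0,0,0, 0,0,0,0,0,0, 0,0,0,0,0,0, 0,0,0,0,0,0, 0,0,0,0,0,0, 0,0,0,0,0,0, 0,0,0,0,0,0, 0,0,0,0,0,0]'
```

```text
clock: 11.3
ee_pos: [0.4846, 0.0669, 0.3448]
eef_rot: [-0.042, 0.999, 0.0, 0.001]
wrist_force: [-18.1, 0.6, 37.5]
opening: 0.005
finger_force: 18.7
clock: 12.3
ee_pos: [0.4845, 0.0669, 0.3444]
eef_rot: [-0.042, 0.999, 0.0, 0.002]
wrist_force: [-26.1, 0.3, 56.1]
opening: 0.007
finger_force: 28.0
```

The fingers stopped at 145.4 mm under 56 N, where a fully pressed button would be at 142 mm. I'll look before doing anything more.

```bash
python3 - <<'E'
from h import *
import cv2
w=bot.snapshot("wrist")[150:330,150:480];s=bot.snapshot("scene")[170:260,215:345]
a=cv2.resize(w,(800,436)[:2] if 0 else (550,300));b=cv2.resize(s,(433,300),interpolation=cv2.INTER_CUBIC)
b=cv2.resize(b,(550,300)); cv2.imwrite("pics/m.png",np.vstack([a,b])[:,:,::-1])
s=bot.sense();print(s["joint_pos"].round(3),s["wrist_force"].round(1),s["ft_torque"].round(2),s["ee_pos"].round(4))
E
```

```text
[ 0.062  0.226  1.762  0.     1.15  -1.592] [-26.7   0.1  55.6] [0.   5.22 0.02] [0.4845 0.0669 0.3444]
```

View pics/m.png

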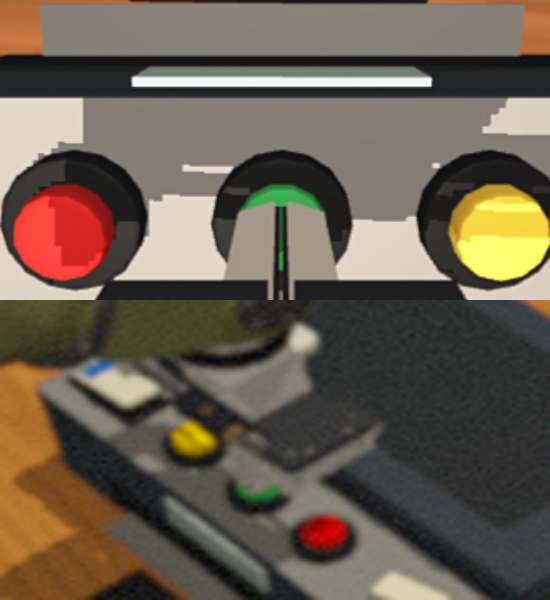

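The green cap doesn't look clearly lower than its neighbours. I'll measure the caps' arcs numerically.

```bash
python3 - <<'E'
from h import *
import cv2
s=bot.sense();im=bot.snapshot("wrist");cv2.imwrite("pics/w4.png",im[:,:,::-1])
h=cv2.cvtColor(im,cv2.COLOR_RGB2HSV);p,q=s["ee_pos"],s["eef_rot"]
for n,lo,hi,y in (("r",0,8,-.065),("g",45,85,0),("y",22,34,.065)):
    m=(h[...,0]>=lo)&(h[...,0]<=hi)&(h[...,1]>120)&(h[...,2]>60);m[:200]=0;m[330:]=0;m[:,:150]=0;m[:,480:]=0
    k,l,st,c=cv2.connectedComponentsWithStats(m.astype(np.uint8));i=1+np.argmax(st[1:,4])
    print(n,st[i],[(cc,int(np.where(l[:,cc]==i)[0].min())) for cc in range(st[i][0],st[i][0]+st[i][2],6)])
# expected top-front edge pixel row of green cap for various heights
T=np.array(bot.camera_model("wrist")["mount"]);K=np.array(bot.camera_model("wrist")["K"]);R=Ro.from_quat(q).as_matrix()
def pw(X):
    c=T[:3,:3].T@(R.T@(np.array(X)-p)-T[:3,3]);u=K@c;return (u[:2]/u[2]).round(1)
o,psi=(.5955,.0762),.0846
for y in(-.065,0,.065):
    for z in(.148,.146,.142): print(y,z,pw(P(o,psi,(-.125,y,z))),pw(P(o,psi,(-.133,y,.142))))
E
```

```text
r [ 158  260   61   59 2773] [(158, 283), (164, 273), (170, 267), (176, 264), (182, 261), (188, 260), (194, 260), (200, 262), (206, 265), (212, 271), (218, 284)]
g [294 261  51  51 516] [(294, 275), (300, 267), (306, 263), (312, 261), (318, 261), (324, 261), (330, 263), (336, 266), (342, 273)]
y [ 424  263   56   55 2222] [(424, 295), (430, 280), (436, 272), (442, 270), (448, 265), (454, 267), (460, 267), (466, 270), (472, 273), (478, 283)]
-0.065 0.148 [185.6 262.5] [188.3 243.4]
-0.065 0.146 [187.  261.2] [188.3 243.4]
-0.065 0.142 [189.6 258.8] [188.3 243.4]
0 0.148 [319.3 262.3] [319.2 243.2]
0 0.146 [319.3 261.1] [319.2 243.2]
0 0.142 [319.3 258.6] [319.2 243.2]
0.065 0.148 [453.  262.1] [450.3 243. ]
0.065 0.146 [451.6 260.9] [450.3 243. ]
0.065 0.142 [448.9 258.5] [450.3 243. ]
```

```bash
python3 - <<'E'
from h import *
import cv2
s=bot.sense();print(s["clock"],s["ee_pos"].round(4),s["wrist_force"].round(1),s["opening"])
T=np.array(bot.camera_model("wrist")["mount"]);K=np.array(bot.camera_model("wrist")["K"])
for L in(.195,.199,.203):
  for x in (.008,.011):
    c=T[:3,:3].T@(np.array([[x,-.0125,L],[x,.0125,L]])-T[:3,3]).T;u=K@c;print(L,x,(u[:2]/u[2]).T.round(1).tolist())
im=cv2.imread("pics/w4.png")[225:335,240:400];cv2.imwrite("pics/z.png",cv2.resize(im,None,fx=5,fy=5,interpolation=cv2.INTER_NEAREST))
E
```

```text
12.45 [0.4845 0.0669 0.3444] [-25.6   0.2  56. ] 0.0050424360596642084
0.195 0.008 [[293.8, 275.6], [345.2, 275.6]]
0.195 0.011 [[293.7, 269.8], [345.3, 269.7]]
0.199 0.008 [[294.3, 272.9], [344.7, 272.9]]
0.199 0.011 [[294.2, 267.2], [344.8, 267.2]]
0.203 0.008 [[294.8, 270.3], [344.1, 270.3]]
0.203 0.011 [[294.7, 264.7], [344.2, 264.7]]
```

View pics/z.png

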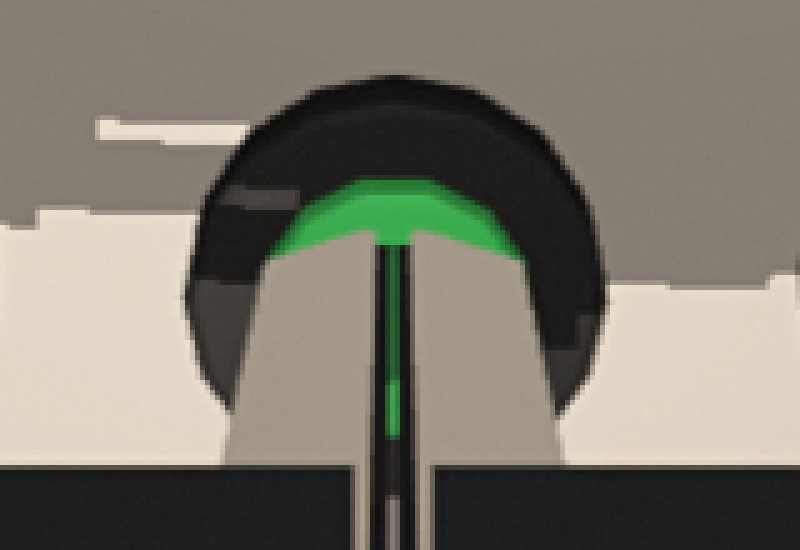

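Measured from the side wall still showing, the cap is only about 2.5 mm down, so something stops the fingers. I'll back off and feel the press curve gently.

```bash
python3 -m inch '[0,0,-0.01,0,0,0, 0,0,-0.01,0,0,0, 0.002,0,0,0,0,0, 0,0,0,0,0,0, 0,0,0.005,0,0,0, 0,0,0.005,0,0,0, 0,0,0.002,0,0,0, 0,0,0.001,0,0,0, 0,0,0,0,0,0, 0,0,0,0,0,0]'
python3 -m inch '[0,0,0.001,0,0,0, 0,0,0,0,0,0, 0,0,0,0,0,0, 0,0,0,0,0,0, 0,0,0,0,0,0, 0,0,0,0,0,0, 0,0,0,0,0,0, 0,0,0,0,0,0, 0,0,0,0,0,0, 0,0,0,0,0,0]'
python3 -m inch '[0,0,0.001,0,0,0, 0,0,0,0,0,0, 0,0,0,0,0,0, 0,0,0,0,0,0, 0,0,0,0,0,0, 0,0,0,0,0,0, 0,0,0,0,0,0, 0,0,0,0,0,0, 0,0,0,0,0,0, 0,0,0,0,0,0]'
```

```text
clock: 13.45
ee_pos: [0.4827, 0.0666, 0.3467]
eef_rot: [-0.042, 0.999, -0.0, -0.0]
wrist_force: [-1.7, -0.5, 4.3]
opening: 0.004
finger_force: 2.0
clock: 14.45
ee_pos: [0.4827, 0.0666, 0.3456]
eef_rot: [-0.042, 0.999, -0.0, -0.0]
wrist_force: [-2.5, -2.0, 4.5]
opening: 0.006
finger_force: 2.3
clock: 15.45
ee_pos: [0.4827, 0.0666, 0.3453]
eef_rot: [-0.042, 0.999, -0.0, 0.0]
wrist_force: [-7.2, -1.4, 12.5]
opening: 0.004
finger_force: 6.4
```

The force sits near 4.5 N and then goes hard, which is what a fully pressed button would do. I'll check where first contact really is.

```bash
python3 -m inch '[0,0,-0.003,0,0,0, 0,0,0,0,0,0, 0,0,0,0,0,0, 0,0,0,0,0,0, 0,0,0,0,0,0, 0,0,0,0,0,0, 0,0,0,0,0,0, 0,0,0,0,0,0, 0,0,0,0,0,0, 0,0,0,0,0,0]'
python3 -m inch '[0,0,-0.002,0,0,0, 0,0,0,0,0,0, 0,0,0,0,0,0, 0,0,0,0,0,0, 0,0,0,0,0,0, 0,0,0,0,0,0, 0,0,0,0,0,0, 0,0,0,0,0,0, 0,0,0,0,0,0, 0,0,0,0,0,0]'
python3 -m inch '[0,0,-0.002,0,0,0, 0,0,0,0,0,0, 0,0,0,0,0,0, 0,0,0,0,0,0, 0,0,0,0,0,0, 0,0,0,0,0,0, 0,0,0,0,0,0, 0,0,0,0,0,0, 0,0,0,0,0,0, 0,0,0,0,0,0]'
```

```text
clock: 16.45
ee_pos: [0.4828, 0.0666, 0.3477]
eef_rot: [-0.042, 0.999, 0.0, 0.0]
wrist_force: [1.1, -0.8, 3.3]
opening: 0.004
finger_force: 1.7
clock: 17.45
ee_pos: [0.4827, 0.0666, 0.3496]
eef_rot: [-0.042, 0.999, -0.0, -0.0]
wrist_force: [3.2, 1.2, 2.5]
opening: 0.007
finger_force: 1.2
clock: 18.45
ee_pos: [0.4827, 0.0666, 0.3516]
eef_rot: [-0.042, 0.999, -0.0, -0.0]
wrist_force: [0.3, 0.3, -0.9]
opening: 0.008
finger_force: 0.0
```

The finger force falls steadily to zero over the 6 mm from 0.3456 to 0.3516. So the button did go all the way down and has come up again, with my height scale about 3 mm off. Now I'll retreat and check.

```bash
python3 -m inch '[0,0,-0.01,0,0,0, 0,0,-0.02,0,0,0, 0,0,-0.03,0,0,0, 0,0,-0.03,0,0,0, 0,0,-0.03,0,0,0, 0,0,-0.03,0,0,0, 0,0,0,0,0,0, 0,0,0,0,0,0, 0,0,0,0,0,0, 0,0,0,0,0,0]'
python3 - <<'E'
from h import *
import cv2
w=cv2.resize(bot.snapshot("wrist")[50:290],(720,270));s=cv2.resize(bot.snapshot("scene")[110:310,190:430],(396,330),interpolation=cv2.INTER_CUBIC)
s=np.hstack([s,np.zeros((330,324,3),np.uint8)]);cv2.imwrite("pics/f.png",np.vstack([w,s])[:,:,::-1])
E
```

```text
clock: 19.45
ee_pos: [0.4827, 0.0666, 0.5008]
eef_rot: [-0.042, 0.999, -0.0, -0.001]
wrist_force: [-0.3, 0.4, 0.4]
opening: 0.008
finger_force: 0.0
```

View pics/f.png

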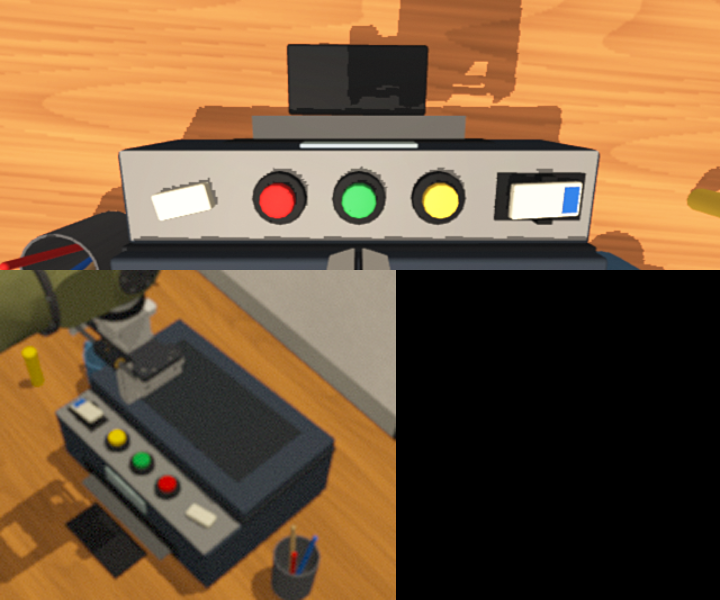

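The final picture shows the lid flat and the three buttons up. The rocker's blue end at (570,200) looks smaller, so it is down, and the eraser and pen cup haven't moved. Handing in.

```bash
python3 -c "
from cell import bot
print(bot.hand_in())"
```

```text
the job is handed in; nothing more can be done
None
```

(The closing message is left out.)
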